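Bolt the belt cover of the polishing spindle shut

TASK

Bolt the belt cover of the bench polishing spindle shut before it is switched on: hold the spring safety catch down with one fingertip, keep it down while the other fingertip pushes the bolt by its knob fully home into the keeper on the cover, then take the fingers away so that the catch springs up and locks the bolt. Nothing needs gripping: do not lift the cover, and leave the loose things on and around the machine where they are.

Things in the scene. Friction and masses are not known exactly. Their poses are not given: they have to be found in the camera images.
- machine: Bench polishing spindle, fixed; origin on the bench under its belt guard. +y: the way the bolt slides home; z up. Base x -90 to 270, y -190 to 190 mm. Pale green guard: x -75 to 75, y -170 to 171, flat top 125 mm up: fixed deck (y below 20) with the bolt, then the hinged cover. Motor and mop behind it (x above 78) up to 152 mm high.
- bolt (a joint): Bolt's slide, m: 0 drawn back, 0.036 stop, fully home. Flat steel bar 20 x 130 x 8 mm along machine y, top 17 mm above the deck. Takes about 3 N, stays where left. Two notches in its edge, 35 mm apart, take the catch's tooth: with the catch up it slides 2 mm at most. Two guide straps over it, 21 mm above the deck, begin 50 mm ahead (+y) of the knob's starting place.
- knob_top (a point): Centre of the top of the bolt's knob: a plain upright steel cylinder, 18 mm diameter, standing on the bar from 17 to 45 mm above the deck; it moves with the bolt. With the bolt at 0 it is at machine x 20, y -85, z 170 mm. The bar reaches 30 mm behind it (towards -y).
- catch (a joint): How far the spring catch is pressed straight down, m: 0 up (locking), 0.009 down on its stop. Spring about 3 N at first, 7 N at the stop. Its tooth leaves the notch at 0.004; held less deep than 0.005 it scrapes along the moving bolt. Let go with the bolt fully home it springs up to 0; with the bolt part of the way it cannot.
- catch_top (a point): Centre of the top of the catch's thumb plate: level ribbed steel, 40 mm (machine x) by 88 mm (y), beside the bolt and parallel to it, long enough for a fingertip to slide along with the bolt. Top 33 mm above the deck when up, 24 when down (7 above the bar; the knob then stands 21 above it). Starts at machine x -22, y -87, z 158 mm; 13 mm gap from plate to knob.
- cover (a joint): Angle of the hinged belt cover, rad: 0 shut, grows as its edge beside the bolt lifts. Spans machine y 21 to 171, hinge at y 171. About 0.7 kg, loose until bolted; bar handle, 31 mm high, at y 126.
- keeper (a point): Middle of the keeper: the steel staple on the cover's free edge that the bolt's nose enters, 22 mm high; this point is 13 mm above the deck, at machine x 20, y 36, z 138 mm.
- bush: Loose brass bush, 28 mm diameter, 30 mm high, standing on the deck (origin: centre of its underside). Leave alone.
- steel_block: Loose ground steel block, 160 x 50 x 50 mm, 3 kg, on the bench (origin: centre of its underside, x along its length). Leave alone.
- oil_can: Loose oil can with upright spout, 72 mm diameter, 165 mm high, on the bench (origin: centre of its underside). Leave alone.
- chuck_key: Loose T-shaped chuck key, 84 mm long, cross bar 60 mm, lying on the bench (origin: on the bench under its middle, x along the shank). Leave alone.

How it is judged:
By the outcome, as a careful person would: the job done as asked, in the order asked, and still so for the second after the job is handed in, with the robot touching nothing.
It also fails if it takes over 32 s, if anything falls off the work surface, if the arm or the gripper's body presses on something with over 40 N, if the wrist force passes 120 N, or if a joint passes its speed limit or range.

ROBOT

A 6-joint arm with a two-finger parallel gripper is mounted at the origin on the work surface. World frame = base frame: x ahead of the robot, y to its left, z up, the work surface at z = 0. Lengths are in m, angles in rad, forces in N, time in s.
With the tool pointing down it reaches from about 0.35 to 0.875 m from the base axis. Payload 15.5 kg.
Tool frame: the origin (TCP) lies at the very end of the fingers, on their centre line; the grasp point (between the pads) lies 19 mm behind it; z points along the fingers, y is the direction in which the jaws open and shut (so a half turn about z gives the same grasp; the last joint's range is limited). The gripper opens to 85 mm and grips with 20 to 120 N. Pads are 22 mm wide; open, the fingers measure 114 mm over their backs; the gripper's body (76 mm by 85 mm) begins 54 mm behind the grasp point. The pads swing forward as they close: fully open they stand 13 mm farther back than shut.
Start: joints at [-1.327, 0.494, 1.345, -0, 1.302, -0.096], TCP at [0.208, -0.589, 0.231] pointing down, gripper open.
Joint ranges: [-2.91, 2.91], [-0.82, 2.16], [0.22, 2.67], [-1.22, 4.37], [0.12, 2.79], [-3.08, 3.08]. Speed limits (rad/s): [1.89, 1.89, 2.57, 3.01, 3.01, 3.01].

INTERFACE

Orientations are given as a unit quaternion [w, x, y, z].
In Python, from station import ctrl, vision, workorder gives the robot as it stands. The module is installed in compiled form; this text tells all that it offers.
- The arm moves only by the tool servo_tool, never from a script. Its argument "deltas" is a list of rows, each a list of 7 numbers: the gripper command: -1 is fully open, 1 is shut, values between are in proportion, then the shift along the tool's x, y, z in m, then the turn, a rotation vector about the tool's x, y, z in degrees. In form: [[fingers, x, y, z, ax, ay, az], ...]. A call has 1 to 12 rows; each row shifts and turns the commanded pose from where the row before left it, along the tool's axes as they then stand; what a row does not reach is not made up. A row lasts 1/8 s, in which the tool goes at most 62.5 mm and 10.7 degrees, less where a joint would pass 70% of its speed; a pose out of reach is approached as far as the arm can. A call is refused whole if a number of a shift passes 0.0625 or a number of a turn 10.7, either way. A call with a gripper value outside its range is refused whole. The fingers move at their own pace and stop on an object; "newtons" is the grip in N (left out, the last holds). Time passes only in rows, so rows that do not move let the fingers close. It gives the time, the measured TCP pose, the force and the opening at its end, in the units of the state.
- ctrl.read_state(): the state, without advancing time (a new reading comes with each control period).
- vision.camera(name): name is "side" or "top"; returns a dict with "frame" (400x640x3 uint8, red, green, blue), "range_z" (400x640 float32, m along the optical axis (not along the pixel's ray), 0 where there is no reading), "intrinsics" (3x3 intrinsics, pixels), "cam_to_world" (4x4, takes a point from camera to world coordinates). Camera axes: x right, y down, z forward; pixel columns grow to the right and rows downward; lengths in m; the calibration is good to about 2 mm. A picture is of the moment at which its call begins.
- workorder.sign_off(): hands the job in, once; it reports no verdict.
The state is a dict: "clock": time; "qpos": joint angles; "dq": joint speeds; "joint_torque": joint torques, N m; "tool_pos": TCP position; "tool_rot": TCP orientation; "contact_force": force on the tool from outside, world axes, zero at the start; "torque": the same for the moment, N m; "opening": finger opening in m.
Only numpy, scipy, OpenCV 4.12 (cv2) and the standard library are available. Lean on these libraries where they do the work, as an engineer would, in place of code of your own. Each camera call takes 0.05 s, during which the arm holds its last target. There are 200 camera calls.

## Working session

There is one attempt and no reset: what is moved stays moved. The work goes in short steps, Python scripts to look and compute and a tool call to move; the robot and the scene stay as the last step left them, time stands still between calls to the robot, and variables do not carry over. Pictures are saved under pics/ and viewed, about 8 in all and at most 12, crops included, and the job is handed in when it is done.

Besides the shell and the picture viewer there is one more tool, called by a JSON object that holds its "api" and its "payload", one argument or row to a line. servo_tool: Moves the arm, as the interface text tells. Its arguments: {"type":"object","properties":{"deltas":{"type":"array","items":{"type":"array","items":{"type":"number"}}},"newtons":{"type":"number"}},"required":["deltas"]}

```bash
mkdir -p pics; python3 - <<'E'
from station import ctrl,vision
import cv2,numpy as np
for n in("top","side"):
    c=vision.camera(n); cv2.imwrite(f"pics/{n}0.png",c["frame"][:,:,::-1]); np.savez(f"{n}0.npz",**c)
    print(n,c["intrinsics"].round(1).tolist(),c["cam_to_world"].round(4).tolist())
s=ctrl.read_state(); print(s)
E
```

```text
top [[396.3, 0.0, 319.4], [0.0, 396.3, 195.4], [0.0, 0.0, 1.0]] [[0.0075, -0.9857, 0.1686, 0.4125], [-0.9999, -0.0094, -0.0106, 0.1427], [0.012, -0.1685, -0.9856, 1.025], [0.0, 0.0, 0.0, 1.0]]
side [[452.4, 0.0, 323.7], [0.0, 452.4, 203.0], [0.0, 0.0, 1.0]] [[-0.9823, -0.1201, 0.1435, 0.4337], [-0.1868, 0.5879, -0.787, 0.8877], [0.0101, -0.8, -0.6, 0.6893], [0.0, 0.0, 0.0, 1.0]]
{'clock': 0.1, 'qpos': array([-1.32745969e+00,  4.94131105e-01,  1.34603179e+00, -3.88761064e-07,
        1.30251835e+00, -9.55016147e-02]), 'dq': array([ 2.01834652e-03, -2.63434017e-03, -1.67375207e-04, -3.30636031e-04,
       -1.50100104e-03, -5.35861719e-05]), 'joint_torque': array([ 4.34646672e-04, -8.83586884e+01, -3.84562576e+01, -3.10800424e-04,
        5.24570540e-03,  8.59886029e-06]), 'tool_pos': array([ 0.20767164, -0.58916032,  0.2307663 ]), 'tool_rot': array([-5.42797786e-04,  9.85682720e-01,  1.68609843e-01, -4.03834058e-05]), 'contact_force': array([-0.02993918, -0.69772252,  0.5996462 ]), 'torque': array([ 0.02103572, -0.01508442, -0.01755966]), 'opening': 0.08543116264355625}
```

View pics/top0.png

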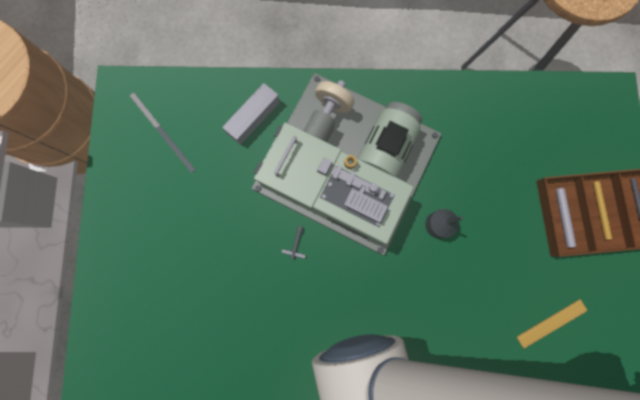

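View pics/side0.png

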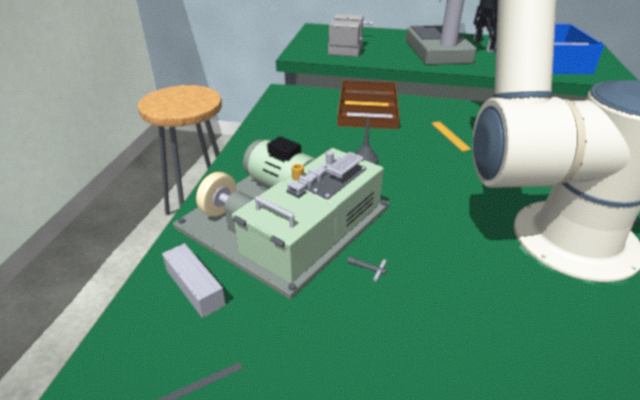

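```bash
cat > h.py <<'E'
import numpy as np,cv2
def cloud(c):
    K=c["intrinsics"];T=c["cam_to_world"];v,u=np.mgrid[:400,:640];z=c["range_z"]
    P=np.stack([(u-K[0,2])/K[0,0]*z,(v-K[1,2])/K[1,1]*z,z],-1)
    return P@T[:3,:3].T+T[:3,3]
def proj(c,p):
    T=c["cam_to_world"];q=(np.atleast_2d(p)-T[:3,3])@T[:3,:3];q=q@c["intrinsics"].T
    return q[:,:2]/q[:,2:]
def ray(c,uv,h):
    T=c["cam_to_world"];d=T[:3,:3]@np.linalg.inv(c["intrinsics"])@[uv[0],uv[1],1]
    return T[:3,3]+d*(h-T[2,3])/d[2]
def pose(c,hh=0.125):
    P=cloud(c);z=P[...,2]
    m=((abs(z-hh)<.012)&(abs(P[...,0]-.6)<.3)&(abs(P[...,1]-.15)<.3)).astype(np.uint8)
    m=cv2.morphologyEx(m,cv2.MORPH_OPEN,np.ones((3,3)))
    n,l,s,_=cv2.connectedComponentsWithStats(m);k=1+s[1:,4].argmax()
    q=P[l==k];return q
E
python3 - <<'E'
from h import *
for n in("top","side"):
    c=dict(np.load(n+"0.npz"));q=pose(c)
    r=cv2.minAreaRect(q[:,:2].astype(np.float32)*1000);print(n,len(q),np.median(q[:,2]),r,cv2.boxPoints(r).round().tolist())
    im=c["frame"][:,:,::-1]
    x0,y0,x1,y1=(240,70,450,255) if n=="top" else (170,120,400,300)
    cv2.imwrite(f"pics/{n}crop.png",cv2.resize(im[y0:y1,x0:x1],None,fx=3.3,fy=3.2,interpolation=cv2.INTER_CUBIC))
E
```

```text
top 9184 0.1264359844864401 ((678.0628051757812, 65.22344970703125), (350.0733947753906, 325.909423828125), 64.2533950805664) [[455.0, -22.0], [749.0, -163.0], [901.0, 152.0], [607.0, 294.0]]
side 5452 0.1247267712359203 ((601.8037109375, 106.22450256347656), (351.4093322753906, 155.72230529785156), 63.543846130371094) [[454.0, -16.0], [593.0, -86.0], [750.0, 229.0], [610.0, 298.0]]
```

View pics/topcrop.png

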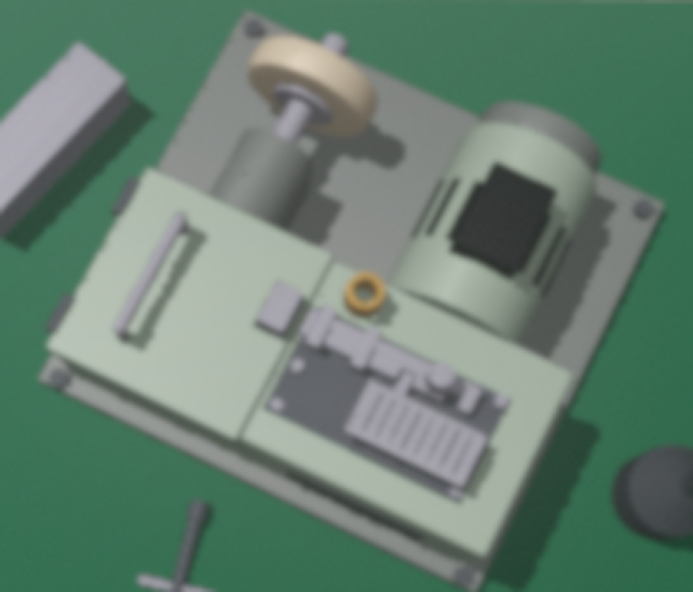

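```bash
cat >> h.py <<'E'
def mpose(c,n):
    # pale-green guard top: hull of the top-surface mask, side lines give angle/corners
    P=cloud(c);z=P[...,2];q=pose(c)
    return q
E
python3 - <<'E'
from h import *
from scipy.optimize import least_squares
C={n:dict(np.load(n+"0.npz")) for n in("top","side")}
def tocrop(u):return [240+(u[0]+.5)/3.3-.5,70+(u[1]+.5)/3.2-.5]
pts={(-75,-170):(487,555),(75,-170):(572,376),(75,171):(150,170),(-75,171):(48,347),(-75,20):(242,438)}
M=np.array(list(pts))/1000;W=np.array([ray(C["top"],tocrop(v),.125)[:2] for v in pts.values()])
R=lambda t:np.array([[np.cos(t),-np.sin(t)],[np.sin(t),np.cos(t)]])
f=lambda p:(M@R(p[2]).T+p[:2]-W).ravel()
s=least_squares(f,[.6,.1,-.46]);p=s.x;print("top",p,np.degrees(p[2]),(s.fun*1000).round(1))
print("knob",ray(C["top"],tocrop((441,374)),.170),"pred",R(p[2])@[.02,-.085]+p[:2])
# from clouds: side
r=cv2.minAreaRect(pose(C["side"])[:,:2].astype(np.float32));c=np.array(r[0]);t=np.radians(r[2]-90);print("side pose",c-R(t)@[0,.0005],np.degrees(t))
b=ray(C["top"],tocrop((365,290)),.155)[:2];print("bush machine",R(p[2]).T@(b-p[:2]))
Z={"knob":(20,-85,170),"catch":(-22,-87,158),"keeper":(20,36,147),"c1":(-75,-170,125),"c2":(75,-170,125),"c3":(-75,171,125),"pl1":(-42,-131,158),"pl2":(-2,-43,158),"bar end":(20,-115,142)}
x0={"top":(265,120,425,255),"side":(220,135,400,285)};ims=[]
for n in C:
    a,b,c_,d=x0[n];im=cv2.resize(C[n]["frame"][b:d,a:c_,::-1],None,fx=4,fy=4,interpolation=cv2.INTER_CUBIC)
    for k,v in Z.items():
        v=np.array(v)/1000;w=np.r_[R(p[2])@v[:2]+p[:2],v[2]]
        u=(proj(C[n],w)[0]-[a,b]+.5)*4;cv2.circle(im,tuple(int(i) for i in u),2,(0,0,255),-1)
    cv2.imwrite(f"pics/ov_{n}.png",im)
E
```

```text
top [ 0.59805828  0.09786041 -0.45973799] -26.341046376294802 [-3.   0.1  2.  -3.8  0.5  2.1  1.1  0.1 -0.6  1.6]
knob [0.57962369 0.01498435 0.17      ] pred [0.57826602 0.0128118 ]
side pose [0.60158102 0.10577686] -26.456153869628906
bush machine [ 0.05489964 -0.01056731]
```

View pics/ov_top.png

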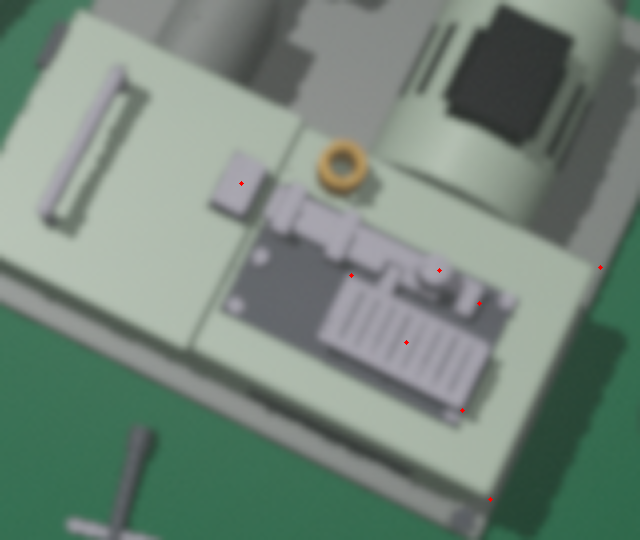

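View pics/ov_side.png

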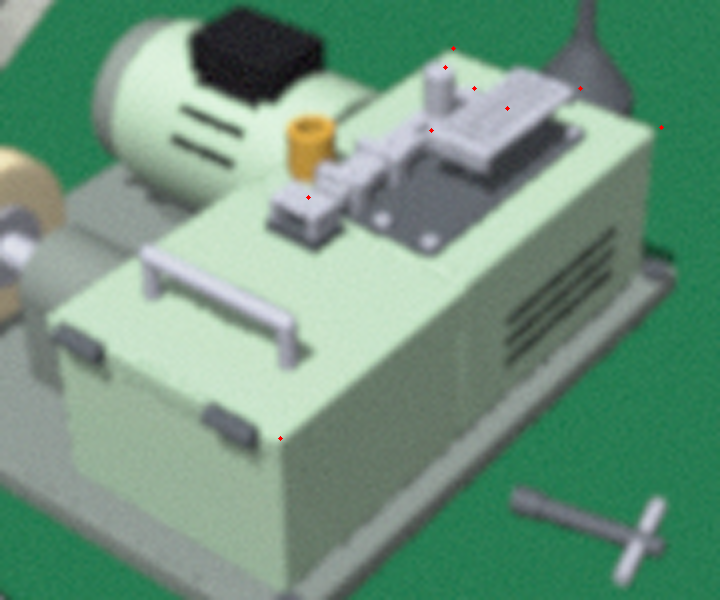

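{"api": "servo_tool", "payload": {
  "deltas": [
    [0.35,0,0,-0.035,0,0,0],
    [0.35,0,0,-0.035,0,0,0],
    [0.35,0.03,-0.0255,0,0,0,0],
    [0.35,0.03,-0.0255,0,0,0,0],
    [0.35,0.04,-0.034,0,0,0,0],
    [0.35,0.04,-0.034,0,0,0,0],
    [0.35,0.04,-0.034,0,0,0,0],
    [0.35,0.04,-0.034,0,0,0,0],
    [0.35,0.04,-0.034,0,0,0,0],
    [0.35,0.04,-0.034,0,0,0,0],
    [0.35,0.04,-0.034,0,0,0,0],
    [0.35,0.04,-0.034,0,0,0,0]
  ]
}}

```text
clock: 1.6
tool_pos: [0.4593, -0.1569, 0.3012]
tool_rot: [-0.0, 0.986, 0.169, -0.0]
contact_force: [0.9, -1.5, 0.3]
opening: 0.0277
```

{"api": "servo_tool", "payload": {
  "deltas": [
    [0.35,0.04,-0.034,0,0,0,0],
    [0.35,0.04,-0.034,0,0,0,0],
    [0.35,0.03,-0.0255,0,0,0,0],
    [0.35,0.0,0,0,0,0,-9],
    [0.35,0,0,0,0,0,-9],
    [0.35,0,0,0,0,0,-9],
    [0.35,0,0,0,0,0,-9],
    [0.35,0,0,0,0,0,-8.2],
    [0.35,0,0,0,0,0,0]
  ]
}}

```text
clock: 2.72
tool_pos: [0.5313, -0.0338, 0.3011]
tool_rot: [-0.0, 0.85, 0.527, -0.0]
contact_force: [-0.4, -0.3, 0.3]
opening: 0.0275
```

```bash
cat >> h.py <<'E'
from scipy.spatial.transform import Rotation as Ro
TH=np.radians(-26.4);RM=np.array([[np.cos(TH),-np.sin(TH)],[np.sin(TH),np.cos(TH)]]);PM=np.array([.5998,.0998])
def rep():
    from station import ctrl
    s=ctrl.read_state();w,x,y,z=s["tool_rot"];R=Ro.from_quat([x,y,z,w]).as_matrix()
    m=RM.T@(s["tool_pos"][:2]-PM)
    print("t",s["clock"],"machine xyz mm",(np.r_[m,s["tool_pos"][2]]*1000).round(2),"yaw toolx",np.degrees(np.arctan2(R[1,0],R[0,0])).round(2),"tilt",R[:,2].round(4),"open",s["opening"],"F",s["contact_force"].round(2),"Fm",(RM.T@s["contact_force"][:2]).round(2),"T",s["torque"].round(2))
E
python3 -c "from h import *;rep()"
```

```text
t 2.725 machine xyz mm [  -1.99 -150.09  301.06] yaw toolx 63.57 tilt [-5.e-04  1.e-04 -1.e+00] open 0.02753218537613001 F [-0.39 -0.28  0.33] Fm [-0.23 -0.42] T [ 0.    0.04 -0.06]
```

{"api": "servo_tool", "payload": {
  "deltas": [
    [0.35,0.02,0.001,0.02,0,0,0],
    [0.35,0.02,0,0.03,0,0,0],
    [0.35,0,0,0.03,0,0,0],
    [0.35,0,0,0.025,0,0,0],
    [0.35,0,0,0.015,0,0,0],
    [0.35,0,0,0,0,0,0]
  ]
}}

```text
clock: 3.48
tool_pos: [0.5497, 0.0016, 0.1807]
tool_rot: [-0.0, 0.85, 0.526, -0.001]
contact_force: [-0.2, -0.2, 0.7]
opening: 0.0281
```

```bash
python3 - <<'E'
from h import *;from station import vision
rep();ims=[]
for n,(a,b,c,d) in {"side":(290,130,400,210),"top":(330,140,440,220)}.items():
    C=vision.camera(n);ims.append(cv2.resize(C["frame"][b:d,a:c,::-1],None,fx=6,fy=3.6*1.0*6/3.6*.6 if 0 else 3.7*6/6,interpolation=cv2.INTER_CUBIC) if 0 else cv2.resize(C["frame"][b:d,a:c,::-1],(412,300),interpolation=cv2.INTER_CUBIC))
cv2.imwrite("pics/a1.png",np.vstack(ims))
E
```

```text
t 3.475 machine xyz mm [  -1.18 -110.25  180.67] yaw toolx 63.51 tilt [-1.6e-03  2.0e-04 -1.0e+00] open 0.02805039034130855 F [-0.18 -0.24  0.65] Fm [-0.06 -0.3 ] T [ 0.07  0.   -0.05]
```

View pics/a1.png

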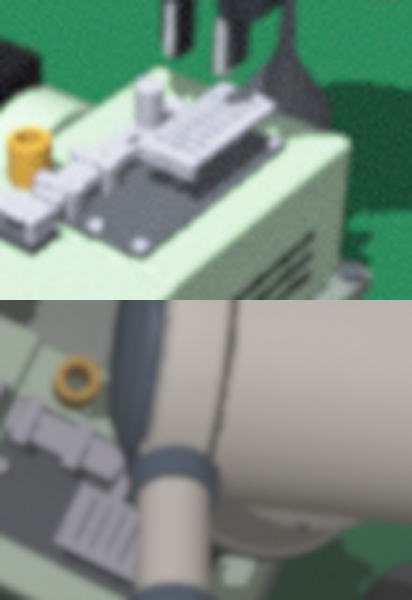

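{"api": "servo_tool", "payload": {
  "deltas": [
    [0.35,0,0,0.01,0,0,0],
    [0.35,0,0,0.008,0,0,0],
    [0.35,0,0,0.003,0,0,0],
    [0.35,0,0,0,0,0,0]
  ]
}}

```text
clock: 4.08
tool_pos: [0.55, 0.0016, 0.16]
tool_rot: [-0.0, 0.85, 0.527, -0.0]
contact_force: [0.5, 0.5, -0.2]
opening: 0.0278
```

{"api": "servo_tool", "payload": {
  "deltas": [
    [0.35,0,0,0.003,0,0,0],
    [0.35,0,0,0,0,0,0]
  ]
}}

```text
clock: 4.32
tool_pos: [0.5504, 0.0016, 0.1574]
tool_rot: [0.0, 0.85, 0.527, 0.0]
contact_force: [0.9, -0.0, 2.1]
opening: 0.0278
```

{"api": "servo_tool", "payload": {
  "deltas": [
    [0.35,0,0,0.002,0,0,0],
    [0.35,0,0,0,0,0,0]
  ]
}}

```text
clock: 4.58
tool_pos: [0.5503, 0.0016, 0.1553]
tool_rot: [0.0, 0.85, 0.527, 0.0]
contact_force: [2.0, -0.8, 3.4]
opening: 0.0277
```

{"api": "servo_tool", "payload": {
  "deltas": [
    [0.35,0,0,0.002,0,0,0],
    [0.35,0,0,0.002,0,0,0],
    [0.35,0,0,0,0,0,0]
  ]
}}

```text
clock: 4.95
tool_pos: [0.5503, 0.0016, 0.1512]
tool_rot: [0.0, 0.85, 0.527, 0.0]
contact_force: [0.6, -0.8, 5.4]
opening: 0.0276
```

{"api": "servo_tool", "payload": {
  "deltas": [
    [0.35,0,0,0.002,0,0,0],
    [0.35,0,0,0,0,0,0]
  ]
}}

```text
clock: 5.2
tool_pos: [0.5503, 0.0016, 0.1493]
tool_rot: [0.0, 0.85, 0.527, 0.0]
contact_force: [1.6, -0.3, 6.7]
opening: 0.0279
```

```bash
python3 -c "from h import *;rep()"
```

```text
t 5.2 machine xyz mm [  -0.69 -110.01  149.32] yaw toolx 63.61 tilt [ 3.e-04 -0.e+00 -1.e+00] open 0.027875361748557547 F [ 1.58 -0.25  6.66] Fm [1.52 0.48] T [ 0.03 -0.16  0.03]
```

{"api": "servo_tool", "payload": {
  "deltas": [
    [0.35,0.002,0,0.0005,0,0,0],
    [0.35,0.002,0,0,0,0,0],
    [0.35,0.002,0,0,0,0,0],
    [0.35,0.002,0,0,0,0,0],
    [0.35,0.002,0,0,0,0,0],
    [0.35,0,0,0,0,0,0]
  ]
}}

```text
clock: 5.95
tool_pos: [0.5541, 0.0101, 0.1487]
tool_rot: [0.0, 0.85, 0.527, -0.001]
contact_force: [-1.2, -4.5, 6.4]
opening: 0.0278
```

```bash
python3 -c "from h import *;rep()"
```

```text
t 5.95 machine xyz mm [  -1.1  -100.67  148.73] yaw toolx 63.62 tilt [-1.1e-03 -8.0e-04 -1.0e+00] open 0.02782489393058256 F [-1.22 -4.49  6.41] Fm [ 0.91 -4.56] T [-0.73  0.51  0.01]
```

{"api": "servo_tool", "payload": {
  "deltas": [
    [0.35,0.0025,0,0,0,0,0],
    [0.35,0.0025,0,0,0,0,0],
    [0.35,0.0025,0,0,0,0,0],
    [0.35,0.0025,0,0,0,0,0],
    [0.35,0.0025,0,0,0,0,0],
    [0.35,0.0025,0,0,0,0,0],
    [0.35,0,0,0,0,0,0]
  ]
}}

```text
clock: 6.82
tool_pos: [0.5608, 0.0236, 0.1488]
tool_rot: [0.0, 0.85, 0.527, -0.001]
contact_force: [-2.4, -5.3, 7.4]
opening: 0.0277
```

```bash
python3 - <<'E'
from h import *;from station import vision
rep()
C=vision.camera("side");cv2.imwrite("pics/a2.png",cv2.resize(C["frame"][130:210,290:400,::-1],(660,480),interpolation=cv2.INTER_CUBIC))
E
```

```text
t 6.825 machine xyz mm [ -1.07 -85.62 148.78] yaw toolx 63.62 tilt [-1.e-03 -8.e-04 -1.e+00] open 0.02774826139335498 F [-2.36 -5.34  7.37] Fm [ 0.26 -5.84] T [-0.67  0.43  0.01]
```

View pics/a2.png

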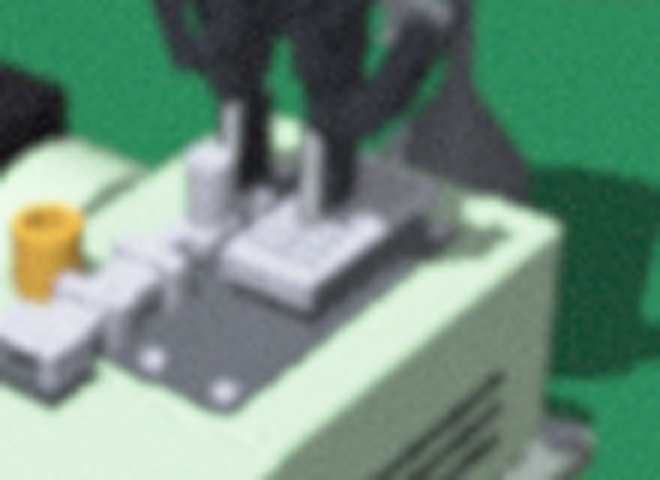

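View 7: the knob at (210,180) is ahead of the rear finger and moving. The other finger, at (320,205), holds the plate down.

{"api": "servo_tool", "payload": {
  "deltas": [
    [0.35,0.0025,0,0,0,0,0],
    [0.35,0.0025,0,0,0,0,0],
    [0.35,0.0025,0,0,0,0,0],
    [0.35,0.0025,0,0,0,0,0],
    [0.35,0.002,0,0,0,0,0],
    [0.35,0,0,0,0,0,0]
  ]
}}

```text
clock: 7.62
tool_pos: [0.5661, 0.0343, 0.1488]
tool_rot: [0.0, 0.85, 0.527, -0.001]
contact_force: [-0.9, -4.6, 6.9]
opening: 0.0279
```

{"api": "servo_tool", "payload": {
  "deltas": [
    [0.35,0.002,0,0,0,0,0],
    [0.35,0.001,0,0,0,0,0],
    [0.35,0,0,0,0,0,0]
  ]
}}

```text
clock: 8.0
tool_pos: [0.5673, 0.0369, 0.1487]
tool_rot: [0.0, 0.85, 0.527, -0.001]
contact_force: [-2.0, -6.2, 7.2]
opening: 0.0279
```

```bash
python3 -c "from h import *;rep()"
```

```text
t 8.0 machine xyz mm [ -1.13 -70.79 148.73] yaw toolx 63.62 tilt [-1.2e-03 -9.0e-04 -1.0e+00] open 0.0278526081714661 F [-1.99 -6.23  7.25] Fm [ 0.99 -6.47] T [-0.95  0.55  0.01]
```

Step on in small rows until the force rises at the stop.

{"api": "servo_tool", "payload": {
  "deltas": [
    [0.35,0.001,0,0,0,0,0],
    [0.35,0.001,0,0,0,0,0],
    [0.35,0,0,0,0,0,0]
  ]
}}

```text
clock: 8.38
tool_pos: [0.5681, 0.0385, 0.1487]
tool_rot: [0.0, 0.85, 0.527, -0.001]
contact_force: [-2.9, -7.8, 7.1]
opening: 0.028
```

{"api": "servo_tool", "payload": {
  "deltas": [
    [0.35,0.001,0,0,0,0,0],
    [0.35,0,0,0,0,0,0]
  ]
}}

```text
clock: 8.62
tool_pos: [0.5682, 0.0387, 0.1487]
tool_rot: [0.0, 0.85, 0.527, -0.001]
contact_force: [-5.4, -14.1, 9.4]
opening: 0.0274
```

```bash
python3 -c "from h import *;rep()"
```

```text
t 8.625 machine xyz mm [ -1.13 -68.78 148.72] yaw toolx 63.61 tilt [-0.0021 -0.0022 -1.    ] open 0.027404682644398336 F [ -5.39 -14.06   9.43] Fm [  1.42 -14.99] T [-2.27  1.04 -0.24]
```

{"api": "servo_tool", "payload": {
  "deltas": [
    [0.35,-0.001,0,0,0,0,0],
    [0.35,-0.001,0,0,0,0,0],
    [0.35,-0.001,0,0,0,0,0],
    [0.35,0,0,0,0,0,0]
  ]
}}

```text
clock: 9.12
tool_pos: [0.5679, 0.0377, 0.1489]
tool_rot: [-0.0, 0.85, 0.527, 0.0]
contact_force: [0.2, 2.4, 5.9]
opening: 0.0279
```

{"api": "servo_tool", "payload": {
  "deltas": [
    [0.35,0,0,-0.003,0,0,0],
    [0.35,0,0,-0.004,0,0,0],
    [0.35,0,0,-0.006,0,0,0],
    [0.35,0,0,-0.015,0,0,0],
    [0.35,0,0,-0.03,0,0,0],
    [0.35,-0.04,0,-0.04,0,0,0],
    [0.35,-0.05,0,-0.03,0,0,0],
    [0.35,-0.06,0,0,0,0,0],
    [0.35,-0.06,0,0,0,0,0],
    [0.35,-0.03,0,0,0,0,0],
    [0.35,0,0,0,0,0,0]
  ]
}}

```text
clock: 10.5
tool_pos: [0.4602, -0.1792, 0.2776]
tool_rot: [0.0, 0.851, 0.526, -0.0]
contact_force: [-0.1, 0.4, 0.3]
opening: 0.0279
```

```bash
python3 - <<'E'
from h import *;from station import vision
rep();ims=[]
for n,(a,b,c,d) in {"side":(270,130,400,225),"top":(300,140,430,235)}.items():
    C=vision.camera(n);np.savez(n+"1.npz",**C);ims.append(cv2.resize(C["frame"][b:d,a:c,::-1],(400,292),interpolation=cv2.INTER_CUBIC))
    C0=np.load(n+"0.npz");ims.append(cv2.resize(C0["frame"][b:d,a:c,::-1],(400,292),interpolation=cv2.INTER_CUBIC))
cv2.imwrite("pics/a3.png",np.vstack([np.hstack(ims[:2]),np.hstack(ims[2:])]))
E
```

```text
t 10.5 machine xyz mm [  -0.93 -311.99  277.58] yaw toolx 63.44 tilt [ 2.e-04 -5.e-04 -1.e+00] open 0.02791937763074077 F [-0.14  0.39  0.29] Fm [-0.3   0.29] T [0.   0.02 0.  ]
```

View pics/a3.png

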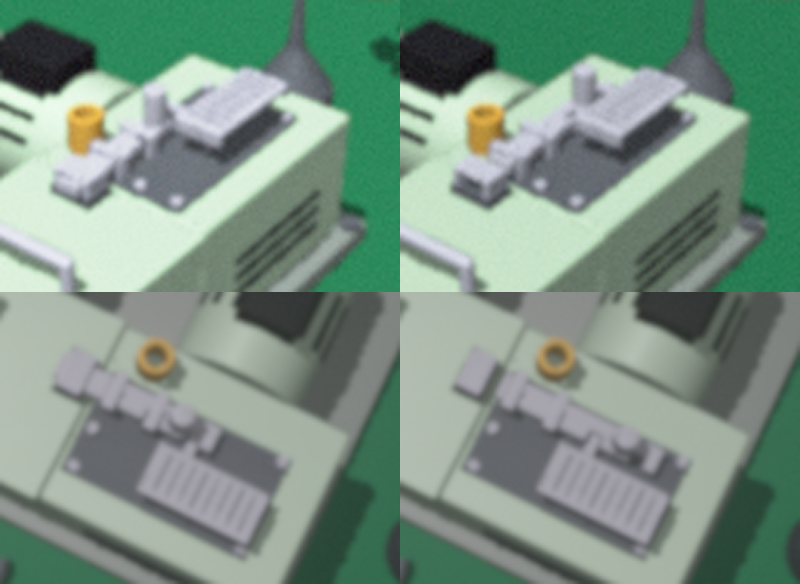

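View 8 compares after (left) with before (right). The knob has moved from (627,437) to (181,418) in the top panels, the nose is in the keeper and the plate looks level with its start. I'll check that numerically.

```bash
python3 - <<'E'
from h import *
for n in("top","side"):
  for k in "01":
    C=dict(np.load(f"{n}{k}.npz"));P=cloud(C);m=(P[...,:2]-PM)@RM
    s=(abs(m[...,0]+.022)<.012)&(abs(m[...,1]+.087)<.03)&(P[...,2]>.13)
    kn=(abs(m[...,0]-.02)<.012)&(abs(m[...,1]+.07)<.06)&(P[...,2]>.161)
    print(n,k,"plate z",np.median(P[s][:,2]).round(4),"knob m",np.median(m[kn],0).round(4),kn.sum())
E
```

```text
top 0 plate z 0.1597 knob m [ 0.0181 -0.0857] 56
top 1 plate z 0.1597 knob m [ 0.0185 -0.0505] 56
side 0 plate z 0.1574 knob m [ 0.0177 -0.0789] 50
side 1 plate z 0.1576 knob m [ 0.0171 -0.0431] 49
```

The knob has moved 35–36 mm and the catch is back at its starting height, so the bolt is home and locked.

```bash
python3 -c "from station import workorder;print(workorder.sign_off())"
```

```text
the job is handed in; nothing more can be done
None
```

The belt cover is bolted shut and the job is handed in, at about 10.5 s on the robot's clock.

**What I did:** One fingertip pressed the catch about 8.5 mm down, with 6–7 N. It stayed down while the other fingertip pushed the knob until it met the stop. There the force rose from about 8 to 15 N, with the tool within 0.3 mm of the predicted position. I then eased back about 1 mm, lifted the fingers and moved the arm clear.

**Last checks:**
- **Bolt:** the cameras measured 35.2 mm (top) and 35.8 mm (side) of knob travel, against 36 mm full travel. The difference is within the measuring error, and the last picture shows the nose in the keeper.
- **Catch:** the plate is back at its starting height to within 0.2 mm in both views, so it has sprung up and locked.
- **Loose things:** the bush and the part of the oil can in view look unmoved. I did not look again at the steel block and chuck key, but the arm did not go near them.
- **Contact:** the robot is touching nothing, with the force reading near zero.

No check failed. My first machine pose was about 2–3 mm off in the overlays, so I corrected it from the knob before going down.

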